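Put the hazelnuts in their tin and stack the cartons on it

ROBOT

A 6-joint arm with a two-finger parallel gripper is mounted at the origin on a cart in front of the work surface, level with it; the furniture and walls round the work are solid. World frame = base frame: x ahead of the robot, y to its left, z up, the work surface at z = 0. Lengths are in m, angles in rad, forces in N, time in s.
With the tool pointing down it reaches from about 0.35 to 0.875 m from the base axis. Payload 4.2 kg.
Tool frame: the origin (TCP) lies midway between the tips of the shut fingers; the grasp point (between the pads) lies 19 mm behind it (robot.grasp_offset is the distance from the TCP to the grasp point, in m); z points along the fingers, y is the line along which they close (so a half turn about z gives the same grasp; the last joint's range is limited). The gripper opens to 87 mm and grips with 3 to 60 N. Pads are 19 mm wide; open, the fingers measure 117 mm over their backs; the gripper's body (75 mm by 190 mm) begins 51 mm behind the grasp point.
Start: joints at [1.458, 0.385, 0.008, 0, -1.194, -0.259], TCP at [0.227, 0.582, 0.223] pointing down, gripper open.
Joint ranges: [-3.14, 3.14], [-1.21, 2.06], [-1.07, 1.41], [-3.16, 2.05], [-2.99, -0.16], [-3.1, 3.1]. Speed limits (rad/s): [2.79, 2.79, 3.14, 3.14, 3.14, 3.14].

INTERFACE

Orientations are given as a 3x3 rotation matrix whose columns are the frame's x, y, z axes.
In Python, from plant import robot gives the robot as it stands.
- The arm moves only by the shell command python3 -m inch 'ROWS' [OPENING] [FORCE]. ROWS is JSON, a list that holds one entry, the list of rows, each a list of 6 numbers: the shift along the tool's x, y, z normalised to -1 to 1, where 1 is 1 m, then the turn, a rotation vector about the tool's x, y, z normalised to -1 to 1, where 1 is 180 degrees. A call has 1 to 20 rows; each row is the pose to reach, as a shift and turn from the pose commanded when the call began, along the tool's axes at that moment, turning the shorter way round; what a row does not reach only later rows make up. A row lasts 1/10 s, in which the tool goes at most 50 mm and 8.59 degrees, less where a joint would pass 70% of its speed; a pose out of reach is approached as far as the arm can. A call with a number of a shift or a turn outside -1 to 1 is refused whole. A call with a gripper value outside its range is refused whole. OPENING is the finger opening in mm, from 0 to 87, set as the call begins (- or left out, the last holds). The fingers move at their own pace and stop on an object; FORCE is the grip in N (left out, the last holds). Time passes only in rows, so rows that repeat a pose let the fingers close. It gives the time, the measured TCP pose, the force, the opening and the grip force at its end, in the units of the state.
- robot.observe(): the state, without advancing time (a new reading comes with each control period).
- robot.read_camera(name): name is "scene" or "top" or "wrist"; returns a dict with "pixels" (420x560x3 uint8, blue, green, red), "range_z" (420x560 float32, m along the optical axis (not along the pixel's ray), 0 where there is no reading), "camera_matrix" (3x3 intrinsics, pixels), "k1" (the pictures are not rectified: a ray, as slopes to the right and down, at radius r is drawn at 1 + k1 r^2 times it, then the intrinsics apply), "xyz" and "rotation" of the camera in the world; the wrist camera has in their place "tool_from_camera" (4x4, takes a point from camera to tool coordinates, whose origin is the TCP and whose axes are the flange's). Camera axes: x right, y up, looking along -z (the intrinsics and any distortion apply to the point x, -y, -z); pixel columns grow to the right and rows downward; lengths in m; the calibration is good to about 2 mm. A picture is of the moment at which its call begins: read the wrist's pose just before it.
- robot.hand_in(): hands the job in; it is judged then, once.
The state is a dict: "t": time; "qpos": joint angles; "joint_vel": joint speeds; "tau": joint torques, N m; "ee_pos": TCP position; "tool_rot": TCP orientation; "ft_force": force on the tool from outside, world axes, zero at the start; "ft_torque": the same for the moment, N m; "grip_width": opening from 0.0 (shut) to 1.0 (fully open); "finger_force": force on a finger pad.
Only numpy, scipy, OpenCV 4.12 (cv2) and the standard library are available. Lean on these libraries where they do the work, as an engineer would, in place of code of your own. Each camera call takes 0.05 s, during which the arm holds its last target. There are 200 camera calls.

TASK

Tip all the hazelnuts from the white beaker into the open steel tin, stand the empty beaker upright on the table again, and close the tin with its loose lid. Then stack every closed cardboard carton on the lid in one single column, each lying flat and squarely above the tin with its length along the tin's length.

Things in the scene. Friction and masses are not known exactly. Their poses are not given: they have to be found in the camera images.
- nut_tin: open rectangular steel tin that does not move, 120 mm (its x) x 90 mm (its y) x 46 mm high, walls and floor 4 mm thick (inside 112 x 82 mm); origin at the centre of its underside on the table, z up
- tin_mouth (a point): centre of the tin's open mouth, level with the rim, 46 mm above the table; same axes as the tin
- lid_panel (a point): the tin's loose lid: a plate 120 mm (x) x 90 mm (y) x 5 mm with a raised flat panel on top, 96 (x) x 66 (y) x 16 mm, by which it can be gripped across y, and a plug below, 102 x 72 x 10 mm, that drops into the mouth with 5 mm of play on each side. This point is the centre of the raised panel: 23 mm above the bottom of the plug, 13 mm above the underside of the plate (so 13 mm above the rim when seated), 8 mm below the panel's flat top; z up
- beaker_centre (a point): small white beaker without a handle, 90 mm high, outside diameter 60 mm at the foot and 66 mm at the rim, wall 4 mm, floor 5 mm, standing upright with the hazelnuts in it; this point is on its axis half-way up (45 mm above its foot); z points to the mouth. Gripping the middle takes 63 mm
- nut_1: hazelnut, a rigid ball of 16 mm diameter, 10 g, that rolls freely; origin at its centre; it starts in the beaker (4 to 6 nuts are there, absent ones are None)
- nut_2: hazelnut, a rigid ball of 16 mm diameter, 10 g, that rolls freely; origin at its centre; it starts in the beaker (4 to 6 nuts are there, absent ones are None)
- nut_3: hazelnut, a rigid ball of 16 mm diameter, 10 g, that rolls freely; origin at its centre; it starts in the beaker (4 to 6 nuts are there, absent ones are None)
- nut_4: hazelnut, a rigid ball of 16 mm diameter, 10 g, that rolls freely; origin at its centre; it starts in the beaker (4 to 6 nuts are there, absent ones are None)
- nut_5: hazelnut, a rigid ball of 16 mm diameter, 10 g, that rolls freely; origin at its centre; it starts in the beaker (4 to 6 nuts are there, absent ones are None)
- nut_6: hazelnut, a rigid ball of 16 mm diameter, 10 g, that rolls freely; origin at its centre; it starts in the beaker (4 to 6 nuts are there, absent ones are None)
- carton_1_centre (a point): closed cardboard carton, 96 mm long (x), 66 mm wide (y), 38 mm high (z), about 0.1 to 0.2 kg, lying flat; this point is its centre, 19 mm above its underside (3 to 4 cartons are there, absent ones are None)
- carton_2_centre (a point): closed cardboard carton, 96 mm long (x), 66 mm wide (y), 38 mm high (z), about 0.1 to 0.2 kg, lying flat; this point is its centre, 19 mm above its underside (3 to 4 cartons are there, absent ones are None)
- carton_3_centre (a point): closed cardboard carton, 96 mm long (x), 66 mm wide (y), 38 mm high (z), about 0.1 to 0.2 kg, lying flat; this point is its centre, 19 mm above its underside (3 to 4 cartons are there, absent ones are None)
- carton_4_centre (a point): closed cardboard carton, 96 mm long (x), 66 mm wide (y), 38 mm high (z), about 0.1 to 0.2 kg, lying flat; this point is its centre, 19 mm above its underside (3 to 4 cartons are there, absent ones are None)
- garlic: garlic bulb, 53 mm wide and high, a bystander; origin at the centre of its underside
- matchbox: matchbox, 37 x 53 x 15 mm, a bystander; origin at the centre of its underside
Mind the look-alikes: they are no part of the job. What is shaped like the part that bears carton_1_centre but red is not meant.

How it is judged:
By the outcome, as a careful person would: the job done as asked, in the order asked, and still so for the second after the job is handed in, with the robot touching nothing.
Of carton_1, carton_2, carton_3, carton_4 only 3 to 4 are there at a start; the rules pass over those that are not, and their reading is None.
Of nut_1, nut_2, nut_3, nut_4, nut_5, nut_6 only 4 to 6 are there at a start; the rules pass over those that are not, and their reading is None.
At some moment in a run one of carton_1, carton_2, carton_3, carton_4 may be knocked a few centimetres aside while the robot is not near it.
It also fails if it takes over 192 s, if anything falls off the work surface, if the arm or the gripper's body presses on something with over 40 N, if the wrist force passes 120 N, or if a joint passes its speed limit or range.

## Working session

There is one attempt and no reset: what is moved stays moved. The work goes in short steps, Python scripts to look and compute and a shell command to move; the robot and the scene stay as the last step left them, time stands still between calls to the robot, and variables do not carry over. Pictures are saved under pics/ and viewed, at most 14 in all, crops included, and the job is handed in when it is done.

```bash
ls; mkdir -p pics; cat > h.py <<'E'
import numpy as np, cv2
from plant import robot
def cam(n):
    s=robot.observe(); c=robot.read_camera(n)
    if n=="wrist":
        T=np.array(c["tool_from_camera"]); R=np.array(s["tool_rot"]).reshape(3,3)
        c["rotation"]=R@T[:3,:3]; c["xyz"]=R@T[:3,3]+np.array(s["ee_pos"])
    return c
def cloud(c):
    K=np.array(c["camera_matrix"]); z=c["range_z"]; h,w=z.shape
    u,v=np.meshgrid(np.arange(w),np.arange(h))
    p=np.stack([u,v],-1).astype(np.float64).reshape(-1,1,2)
    n=cv2.undistortPoints(p,K,np.array([c["k1"],0,0,0.])).reshape(h,w,2)
    P=np.stack([n[...,0]*z,-n[...,1]*z,-z],-1)
    W=P@np.array(c["rotation"]).reshape(3,3).T+np.array(c["xyz"])
    W[z==0]=np.nan
    return W
def save(c,f,crop=None,s=1):
    im=c["pixels"]
    if crop: x0,y0,x1,y1=crop; im=im[y0:y1,x0:x1]
    cv2.imwrite("pics/"+f,cv2.resize(im,None,fx=s,fy=s,interpolation=cv2.INTER_CUBIC))
E
python3 - <<'E'
from h import *
import pickle
for n in ("top","scene"):
    c=cam(n); save(c,n+"0.png",s=1.4); pickle.dump(c,open(n+"0.pkl","wb")); print(n,c["xyz"],np.round(c["rotation"],2).tolist())
s=robot.observe(); print(s["t"],s["ee_pos"],np.round(s["tool_rot"],3).tolist(),s["grip_width"],robot.grasp_offset)
E
```

```text
pics
top [0.38425666 0.09582539 1.29990361] [[-0.01, 0.99, -0.13], [-1.0, -0.01, 0.01], [0.01, 0.13, 0.99]]
scene [ 0.16629763 -0.68302382  0.88494838] [[0.89, 0.33, -0.33], [-0.46, 0.6, -0.65], [-0.02, 0.73, 0.68]]
0.1 [0.22685281 0.58179295 0.22155841] [[0.932, -0.363, -0.001], [-0.363, -0.932, -0.002], [0.0, 0.002, -1.0]] 1.0022684517943163 0.0187
```

View pics/top0.png

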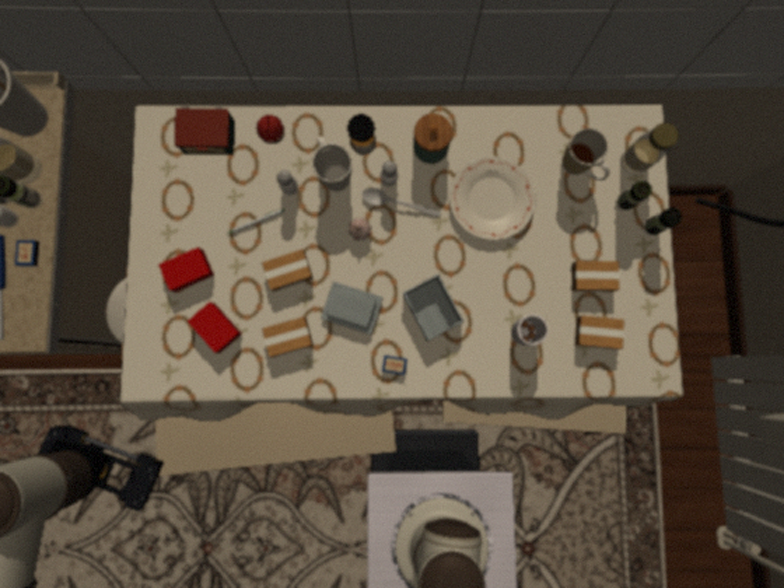

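View pics/scene0.png

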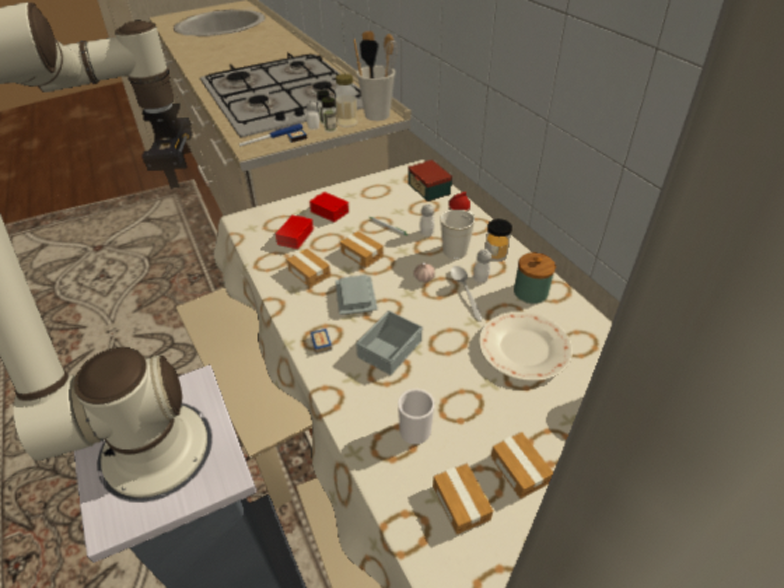

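The top view (1.4x) shows the tin at (432,308), lid (352,308), beaker with nuts (530,332), and four brown cartons at (287,269), (288,336), (597,276) and (601,332). The red look-alikes are at (186,269) and (214,327).

```bash
cat >> h.py <<'E'
def rect(W,uv,zlo,zhi,r=.09,seed=None):
    "min-area rectangle of the points in a height band, near the seed"
    if seed is None: seed=np.nanmedian(W[uv[1]-3:uv[1]+4,uv[0]-3:uv[0]+4].reshape(-1,3),0)
    P=W.reshape(-1,3); P=P[np.isfinite(P).all(1)]
    P=P[(np.hypot(P[:,0]-seed[0],P[:,1]-seed[1])<r)&(P[:,2]>zlo)&(P[:,2]<zhi)]
    (cx,cy),(w,h),a=cv2.minAreaRect((P[:,:2]*1000).astype(np.float32))
    if w<h: w,h,a=h,w,a+90
    a=(a+90)%180-90
    return np.round([cx,cy,w,h,a,np.median(P[:,2])*1000,len(P)],1)
E
python3 - <<'E'
from h import *
import pickle
for n in ("top","scene"):
    c=pickle.load(open(n+"0.pkl","rb")); W=cloud(c)
    D={"top":dict(tin=(432,308),lid=(352,306),beaker=(530,332),c1=(287,269),c2=(288,336),c3=(597,276),c4=(601,332),table=(500,280)),
       "scene":dict(tin=(390,343),lid=(356,290),beaker=(416,410),c1=(361,246),c2=(308,264),c3=(523,460),c4=(464,495),table=(440,390))}[n]
    B=dict(tin=(.035,.06),lid=(.025,.045),beaker=(.08,.1),table=(-.02,.02))
    for k,(u,v) in D.items():
        uv=(int(u/1.4),int(v/1.4)); 
        if n=="scene" and k in("tin","beaker"): pass
        print(n,k,np.round(W[uv[1],uv[0]],3),rect(W,uv,*B.get(k,(.03,.05)),r=.08 if k!="beaker" else .06))
E
```

```text
top tin [0.513 0.013 0.004] [514.5  11.7 122.   92.5  27.   44.7 224. ]
top lid [0.518 0.193 0.035] [516.6 193.9  96.   65.6  71.5  31.5 639. ]
top beaker [ 0.457 -0.206  0.014] [ 460.4 -195.6   64.1   63.   -88.9   88.7  119. ]
top c1 [0.6   0.336 0.038] [601.1 337.7  96.8  67.1 -71.3  38.4 654. ]
top c2 [0.45  0.332 0.044] [450.3 334.3  96.2  68.4 -74.   38.5 678. ]
top c3 [ 0.581 -0.357  0.035] [ 583.7 -357.9  101.1   64.9   89.9   37.9  669. ]
top c4 [ 0.455 -0.358  0.038] [ 456.4 -360.5  100.7   69.1   84.6   37.5  719. ]
top table [ 0.578 -0.147 -0.001] [ 5.785e+02 -1.466e+02  1.577e+02  1.569e+02  7.000e-01 -3.000e-01
  1.893e+03]
scene tin [0.52  0.023 0.003] [514.5  10.9 123.6  91.5  27.1  41.8 277. ]
scene lid [0.519 0.191 0.028] [516.  193.3  99.8  65.7  71.6  29.2 400. ]
scene beaker [ 0.476 -0.172  0.03 ] [ 459.8 -195.4   63.9   63.2   59.6   87.8  181. ]
scene c1 [0.598 0.334 0.035] [600.7 337.8  98.4  70.7 -72.   36.  328. ]
scene c2 [0.452 0.327 0.038] [453.7 334.4  98.1  69.7 -75.2  36.3 350. ]
scene c3 [ 0.582 -0.361  0.042] [ 584.9 -358.2   97.2   68.4   89.8   37.2  967. ]
scene c4 [ 0.458 -0.364  0.037] [ 457.5 -360.6   98.4   67.7   83.1   37.1 1112. ]
scene table [ 0.554 -0.134 -0.003] [ 5.621e+02 -1.327e+02  1.598e+02  1.431e+02 -7.680e+01 -1.400e+00
  1.613e+03]
```

Both cameras agree to about 2 mm. My plan is to grip the beaker high with the tool leaning about 50°. Then I'll swing it through vertical to pour toward -y, so the gripper stays above the falling nuts.

```bash
cat >> h.py <<'E'
from scipy.spatial.transform import Rotation as Ro
def lean(yaw_y,deg):
    """tool down with closing axis at yaw_y (deg), then leaned by deg about the closing axis"""
    a=np.radians(yaw_y); y=np.array([np.cos(a),np.sin(a),0]); z=np.array([0,0,-1.]); x=np.cross(y,z)
    return np.array([x,y,z]).T@Ro.from_euler("y",deg,degrees=True).as_matrix()
def go(gp,R,off=None,s=None):
    "row that brings the grasp point (off=0.0187 ahead of TCP) to gp (m) with orientation R"
    s=s or robot.observe(); T=np.array(s["tool_rot"]).reshape(3,3); g=robot.grasp_offset if off is None else off
    d=T.T@(np.array(gp)+R[:,2]*g-np.array(s["ee_pos"])); r=Ro.from_matrix(T.T@R).as_rotvec()
    print("row",np.round(d,4).tolist(),np.round(r/np.pi,4).tolist(),"| mm %.0f deg %.0f"%(1000*np.linalg.norm(d),np.degrees(np.linalg.norm(r))))
def st():
    s=robot.observe(); print("t %.1f"%s["t"],"q",np.round(s["qpos"],2),"p",np.round(s["ee_pos"],4),"F",np.round(s["ft_force"],1),"w",round(s["grip_width"]*87,1),"ff",s["finger_force"])
E
python3 - <<'E'
from h import *
st(); go([.45,-.1,.25],lean(180,0))
for d in(50,-50): print(d,lean(180,d)[:,2])
print([a for a in dir(robot) if a[0]!="_"])
E
```

```text
t 0.1 q [ 1.46  0.39  0.01 -0.   -1.19 -0.26] p [0.2269 0.5818 0.2216] F [-0.2  0.2 -0.8] w 87.2 ff 0.0
row [0.4557, 0.5541, -0.0086] [0.0005, -0.0004, 0.3816] | mm 717 deg 69
50 [-9.38133875e-17 -7.66044443e-01 -6.42787610e-01]
-50 [ 9.38133875e-17  7.66044443e-01 -6.42787610e-01]
['IKError', 'grasp_offset', 'hand_in', 'observe', 'read_camera']
```

```bash
R="[0.456,0.554,-0.009,0,0,0.382]"; python3 -m inch '[[[0.456,0.554,-0.009,0,0,0.382],[0.456,0.554,-0.009,0,0,0.382],[0.456,0.554,-0.009,0,0,0.382],[0.456,0.554,-0.009,0,0,0.382],[0.456,0.554,-0.009,0,0,0.382],[0.456,0.554,-0.009,0,0,0.382],[0.456,0.554,-0.009,0,0,0.382],[0.456,0.554,-0.009,0,0,0.382],[0.456,0.554,-0.009,0,0,0.382],[0.456,0.554,-0.009,0,0,0.382],[0.456,0.554,-0.009,0,0,0.382],[0.456,0.554,-0.009,0,0,0.382],[0.456,0.554,-0.009,0,0,0.382],[0.456,0.554,-0.009,0,0,0.382],[0.456,0.554,-0.009,0,0,0.382],[0.456,0.554,-0.009,0,0,0.382],[0.456,0.554,-0.009,0,0,0.382],[0.456,0.554,-0.009,0,0,0.382]]]' 87 20
python3 - <<'E'
from h import *
st(); R=lean(180,50); g=np.array([.460,-.1955,.063]); go(g-R[:,2]*.1,R)
E
```

```text
t: 1.9
ee_pos: [0.4502, -0.0987, 0.2314]
tool_rot: [[0.0, -1.0, -0.0], [-1.0, -0.0, 0.0], [-0.0, 0.0, -1.0]]
ft_force: [0.5, 0.5, 0.4]
grip_width: 0.998
finger_force: 0.0
t 1.9 q [ 0.14  0.09 -0.36 -0.   -1.12 -0.14] p [ 0.4502 -0.0987  0.2314] F [0.5 0.5 0.4] w 86.9 ff 0.0
row [0.0345, -0.0099, 0.1161] [0.0001, 0.2778, 0.0001] | mm 122 deg 50
```

```bash
python3 -m inch '[[[0.035,-0.01,0.116,0,0.278,0],[0.035,-0.01,0.116,0,0.278,0],[0.035,-0.01,0.116,0,0.278,0],[0.035,-0.01,0.116,0,0.278,0],[0.035,-0.01,0.116,0,0.278,0],[0.035,-0.01,0.116,0,0.278,0],[0.035,-0.01,0.116,0,0.278,0],[0.035,-0.01,0.116,0,0.278,0],[0.035,-0.01,0.116,0,0.278,0],[0.035,-0.01,0.116,0,0.278,0],[0.035,-0.01,0.116,0,0.278,0]]]' 87 20
python3 - <<'E'
from h import *
st(); R=lean(180,50); g=np.array([.460,-.1955,.063]); go(g-R[:,2]*.002,R)
c=cam("wrist"); save(c,"w1.png"); W=cloud(c)
P=W.reshape(-1,3); P=P[(P[:,2]>.082)&(P[:,2]<.1)&(np.hypot(P[:,0]-.46,P[:,1]+.195)<.06)]; print(len(P),cv2.minEnclosingCircle((P[:,:2]*1000).astype(np.float32)))
E
```

```text
t: 3.0
ee_pos: [0.4607, -0.1348, 0.1163]
tool_rot: [[-0.003, -1.0, -0.0], [-0.643, 0.002, -0.766], [0.766, -0.002, -0.643]]
ft_force: [0.2, -1.0, -0.1]
grip_width: 0.999
finger_force: 0.0
t 3.0 q [ 0.4   0.4  -0.89  0.99 -1.01 -1.27] p [ 0.4607 -0.1348  0.1163] F [ 0.2 -1.  -0.1] w 86.9 ff 0.0
row [-0.0017, 0.0007, 0.0975] [0.0001, 0.0003, -0.001] | mm 98 deg 0
2466 ((458.6916198730469, -194.93511962890625), 33.23732376098633)
```

View pics/w1.png

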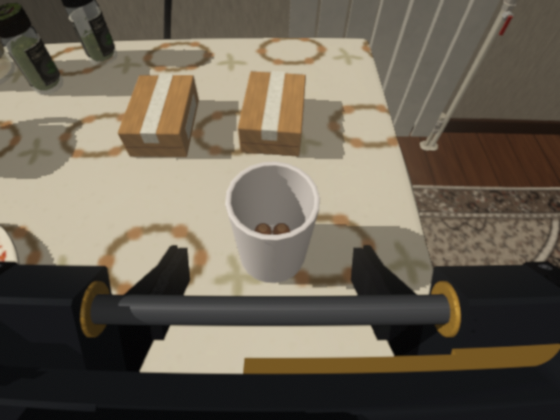

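The wrist view shows the beaker at (273,215), centred between the fingers at (180..360), with nuts visible inside. I'll check the camera mount offset, then advance.

```bash
python3 -m inch '[[[0,0,0.03,0,0,0],[0,0,0.06,0,0,0],[0,0,0.08,0,0,0],[-0.001,0.001,0.097,0,0,0],[-0.001,0.001,0.097,0,0,0],[-0.001,0.001,0.097,0,0,0]]]' 87 20
python3 -m inch '[[[0,0,0,0,0,0],[0,0,0,0,0,0],[0,0,0,0,0,0],[0,0,0,0,0,0],[0,0,0,0,0,0],[0,0,0,0,0,0],[0,0,0,0,0,0],[0,0,0,0,0,0]]]' 50 20
python3 - <<'E'
from h import *
st(); print(np.round(robot.read_camera("wrist")["tool_from_camera"],3).tolist())
R=np.array(robot.observe()["tool_rot"]).reshape(3,3)
p=np.array(robot.observe()["ee_pos"])-R[:,2]*.0187; print(p); go(p+[0,0,.12],lean(180,50))
E
```

```text
t: 3.65
ee_pos: [0.4594, -0.2087, 0.0528]
tool_rot: [[-0.002, -1.0, -0.002], [-0.642, 0.003, -0.766], [0.766, -0.0, -0.642]]
ft_force: [-0.8, 0.6, 0.8]
grip_width: 0.998
finger_force: 0.0
t: 4.45
ee_pos: [0.4596, -0.2083, 0.053]
tool_rot: [[-0.001, -1.0, -0.0], [-0.642, 0.001, -0.767], [0.767, -0.001, -0.642]]
ft_force: [-2.6, 2.7, 6.0]
grip_width: 0.741
finger_force: 19.8
t 4.5 q [ 0.12  0.5  -0.99  1.38 -0.89 -1.47] p [ 0.4596 -0.2083  0.053 ] F [-2.6  2.7  6. ] w 64.4 ff 19.785075860418146
[[0.0, 0.953, 0.302, 0.085], [1.0, 0.0, -0.001, -0.0], [-0.001, 0.302, -0.953, -0.163], [0.0, 0.0, 0.0, 1.0]]
[ 0.4596356  -0.19395975  0.06495755]
row [0.092, -0.0001, -0.077] [0.0001, -0.0005, -0.0003] | mm 120 deg 0
```

```bash
python3 -m inch '[[[0.03,0,-0.025,0,0,0],[0.06,0,-0.05,0,0,0],[0.092,0,-0.077,0,0,0],[0.092,0,-0.077,0,0,0],[0.092,0,-0.077,0,0,0]]]' - 20
python3 - <<'E'
from h import *
st(); go([.514,.045,.175],lean(180,10))
E
```

```text
t: 5.0
ee_pos: [0.4597, -0.2078, 0.1722]
tool_rot: [[-0.002, -1.0, 0.001], [-0.644, 0.001, -0.765], [0.765, -0.002, -0.644]]
ft_force: [0.2, -0.2, -2.6]
grip_width: 0.74
finger_force: 19.9
t 5.0 q [ 0.23  0.29 -0.88  1.07 -1.02 -1.11] p [ 0.4597 -0.2078  0.1722] F [ 0.2 -0.2 -2.6] w 64.4 ff 19.941372257380863
row [-0.1728, -0.0542, -0.1808] [-0.0004, -0.2217, -0.0004] | mm 256 deg 40
```

```bash
python3 -m inch '[[[-0.02,-0.006,-0.02,0,-0.02,0],[-0.05,-0.015,-0.05,0,-0.05,0],[-0.08,-0.024,-0.08,0,-0.09,0],[-0.11,-0.034,-0.115,0,-0.13,0],[-0.14,-0.044,-0.145,0,-0.17,0],[-0.16,-0.05,-0.168,0,-0.2,0],[-0.173,-0.054,-0.181,0,-0.222,0],[-0.173,-0.054,-0.181,0,-0.222,0],[-0.173,-0.054,-0.181,0,-0.222,0],[-0.173,-0.054,-0.181,0,-0.222,0],[-0.173,-0.054,-0.181,0,-0.222,0]]]' - 20
python3 - <<'E'
from h import *
st(); go([.514,.045,.130],lean(180,-30));go([.514,.043,.118],lean(180,-68))
E
```

```text
t: 6.1
ee_pos: [0.5129, 0.0405, 0.1553]
tool_rot: [[-0.001, -1.0, -0.002], [-0.984, 0.002, -0.177], [0.177, 0.002, -0.984]]
ft_force: [-0.3, 0.7, -1.6]
grip_width: 0.741
finger_force: 19.9
t 6.1 q [ 0.49  0.28 -0.42  0.19 -0.97 -0.6 ] p [0.5129 0.0405 0.1553] F [-0.3  0.7 -1.6] w 64.5 ff 19.948917012516176
row [-0.021, -0.0012, 0.0384] [0.0006, -0.2233, -0.0007] | mm 44 deg 40
row [-0.0274, -0.0012, 0.0401] [0.0003, -0.4344, -0.0008] | mm 49 deg 78
```

```bash
python3 -m inch '[[[-0.01,-0.001,0.02,0,-0.045,0],[-0.021,-0.001,0.038,0,-0.09,0],[-0.021,-0.001,0.038,0,-0.135,0],[-0.021,-0.001,0.038,0,-0.18,0],[-0.021,-0.001,0.038,0,-0.223,0],[-0.021,-0.001,0.038,0,-0.245,0],[-0.022,-0.001,0.038,0,-0.26,0],[-0.022,-0.001,0.038,0,-0.275,0],[-0.022,-0.001,0.038,0,-0.29,0],[-0.023,-0.001,0.039,0,-0.305,0],[-0.023,-0.001,0.039,0,-0.32,0],[-0.024,-0.001,0.039,0,-0.335,0],[-0.025,-0.001,0.039,0,-0.35,0],[-0.025,-0.001,0.04,0,-0.365,0],[-0.025,-0.001,0.04,0,-0.38,0],[-0.026,-0.001,0.04,0,-0.395,0],[-0.027,-0.001,0.04,0,-0.41,0],[-0.027,-0.001,0.04,0,-0.434,0],[-0.027,-0.001,0.04,0,-0.434,0],[-0.027,-0.001,0.04,0,-0.434,0]]]' - 20
python3 - <<'E'
from h import *
st(); c=cam("scene"); save(c,"s2.png",(180,180,420,380),3)
c=cam("top"); save(c,"t2.png",(230,160,430,300),3)
E
```

```text
t: 8.1
ee_pos: [0.5146, 0.0604, 0.1112]
tool_rot: [[-0.002, -1.0, 0.001], [-0.376, 0.002, 0.927], [-0.927, 0.001, -0.376]]
ft_force: [-0.3, -0.3, -2.0]
grip_width: 0.741
finger_force: 19.9
t 8.1 q [-0.28  0.64 -0.09 -1.1  -1.51  0.77] p [0.5146 0.0604 0.1112] F [-0.3 -0.3 -2. ] w 64.5 ff 19.911610269919038
```

View pics/s2.png

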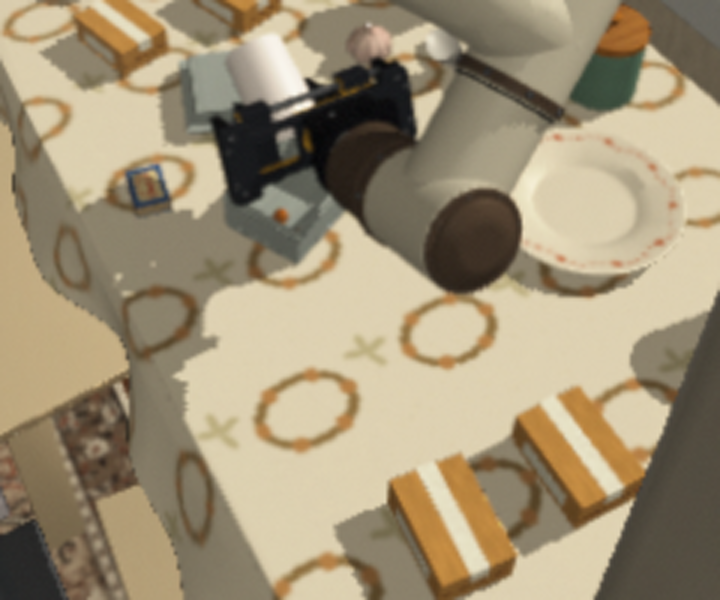

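The scene crop shows the beaker tipped over the tin with a nut in the tin at (280,215). The wrist camera will show whether the beaker is empty.

```bash
python3 -m inch '[[[0,0,0,0,-0.03,0],[0,0,0,0,-0.03,0],[0,0,0,0,-0.03,0],[0,0,0,0,-0.03,0],[0,0,0,0,-0.03,0],[0,0,0,0,-0.03,0]]]' - 20
python3 - <<'E'
from h import *
st(); c=cam("wrist"); save(c,"w3.png",(60,100,500,330),1.8)
R=np.array(robot.observe()["tool_rot"]).reshape(3,3);go([.514,.045,.175],lean(180,-20))
E
```

```text
t: 8.8
ee_pos: [0.5149, 0.0613, 0.1126]
tool_rot: [[0.001, -1.0, 0.001], [-0.286, 0.001, 0.958], [-0.958, -0.001, -0.286]]
ft_force: [0.2, 0.0, -2.9]
grip_width: 0.74
finger_force: 19.9
t 8.8 q [-0.31  0.69 -0.08 -1.15 -1.58  0.81] p [0.5149 0.0613 0.1126] F [ 0.2  0.  -2.9] w 64.4 ff 19.907460594185977
row [-0.0403, 0.0008, -0.0223] [-0.0004, 0.2966, 0.0001] | mm 46 deg 53
```

View pics/w3.png

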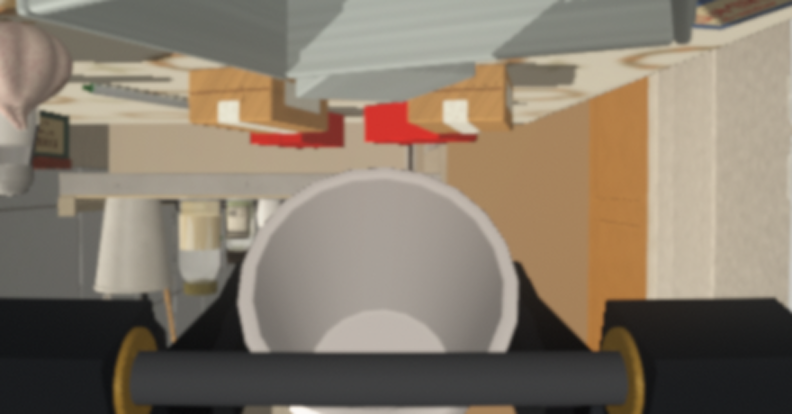

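The wrist view shows the beaker interior is empty, with wall and floor clear at (380,270). Next I'll return it to its place.

```bash
python3 -m inch '[[[-0.02,0,-0.02,0,0.06,0],[-0.04,0,-0.022,0,0.12,0],[-0.04,0.001,-0.022,0,0.18,0],[-0.04,0.001,-0.022,0,0.24,0],[-0.04,0.001,-0.022,0,0.297,0],[-0.04,0.001,-0.022,0,0.297,0],[-0.04,0.001,-0.022,0,0.297,0],[-0.04,0.001,-0.022,0,0.297,0]]]' - 20
python3 - <<'E'
from h import *
st(); go([.4597,-.194,.185],lean(180,50))
c=cam("top"); save(c,"t3.png",(230,160,430,300),3)
E
```

```text
t: 9.65
ee_pos: [0.5125, 0.0535, 0.1574]
tool_rot: [[0.003, -1.0, -0.001], [-0.94, -0.003, 0.342], [-0.342, 0.0, -0.94]]
ft_force: [-0.3, 0.5, -1.4]
grip_width: 0.74
finger_force: 19.9
t 9.7 q [ 0.19  0.28 -0.23 -0.4  -1.04  0.02] p [0.5125 0.0535 0.1574] F [-0.3  0.5 -1.4] w 64.4 ff 19.925897610009997
row [0.2405, 0.0536, -0.1042] [-0.0003, 0.389, 0.001] | mm 268 deg 70
```

View pics/t3.png

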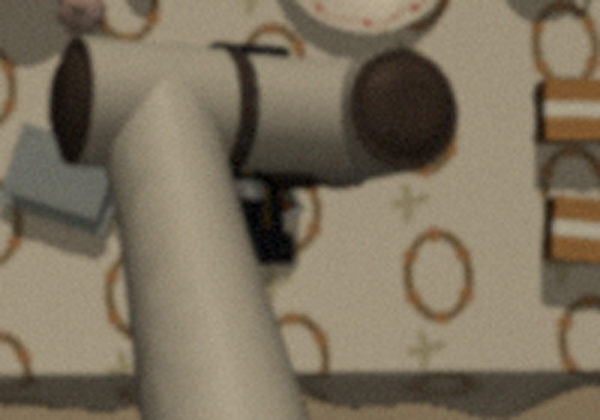

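The arm hides the tin in this top crop, so I'll check the nuts after setting the beaker down.

```bash
python3 -m inch '[[[0.02,0.005,-0.02,0,0.04,0],[0.06,0.013,-0.04,0,0.08,0],[0.1,0.022,-0.06,0,0.12,0],[0.14,0.031,-0.08,0,0.165,0],[0.18,0.04,-0.09,0,0.21,0],[0.22,0.05,-0.1,0,0.255,0],[0.24,0.054,-0.104,0,0.3,0],[0.24,0.054,-0.104,0,0.345,0],[0.24,0.054,-0.104,0,0.389,0],[0.24,0.054,-0.104,0,0.389,0],[0.24,0.054,-0.104,0,0.389,0],[0.24,0.054,-0.104,0,0.389,0],[0.24,0.054,-0.104,0,0.389,0]]]' - 20
python3 - <<'E'
from h import *
st(); go([.4597,-.194,.066],lean(180,50))
E
```

```text
t: 11.0
ee_pos: [0.4598, -0.2101, 0.173]
tool_rot: [[-0.004, -1.0, -0.001], [-0.644, 0.003, -0.765], [0.765, -0.002, -0.644]]
ft_force: [-0.3, -0.1, -1.3]
grip_width: 0.739
finger_force: 19.9
t 11.0 q [ 0.22  0.29 -0.88  1.07 -1.02 -1.1 ] p [ 0.4598 -0.2101  0.173 ] F [-0.3 -0.1 -1.3] w 64.3 ff 19.925821549259126
row [-0.0923, 0.0004, 0.0752] [0.0003, 0.0003, -0.0012] | mm 119 deg 0
```

```bash
python3 -m inch '[[[-0.03,0,0.025,0,0,0],[-0.055,0,0.045,0,0,0],[-0.075,0,0.061,0,0,0],[-0.085,0,0.069,0,0,0],[-0.09,0,0.073,0,0,0],[-0.0925,0,0.0755,0,0,-0.001],[-0.093,0,0.076,0,0,-0.001],[-0.093,0,0.076,0,0,-0.001],[-0.093,0,0.076,0,0,-0.001]]]' - 20
python3 -c "
from h import *
st()"
```

```text
t: 11.9
ee_pos: [0.46, -0.2081, 0.053]
tool_rot: [[0.001, -1.0, 0.0], [-0.642, -0.001, -0.766], [0.766, 0.001, -0.642]]
ft_force: [-0.1, 0.4, -2.0]
grip_width: 0.742
finger_force: 19.9
t 11.9 q [ 0.12  0.5  -0.99  1.38 -0.89 -1.47] p [ 0.46   -0.2081  0.053 ] F [-0.1  0.4 -2. ] w 64.6 ff 19.92692497333337
```

```bash
python3 -m inch '[[[-0.001,0,0.001,0,0,0],[-0.001,0,0.001,0,0,0],[-0.001,0,0.001,0,0,0]]]' - 20
python3 -m inch '[[[0,0,0,0,0,0],[0,0,0,0,0,0],[0,0,0,0,0,0],[0,0,0,0,0,0],[0,0,0,0,0,0],[0,0,-0.02,0,0,0],[0,0,-0.05,0,0,0],[0,0,-0.09,0,0,0],[0,0,-0.12,0,0,0],[0,0,-0.12,0,0,0]]]' 87 20
python3 - <<'E'
from h import *
st(); go([.36,.06,.33],lean(161.5,0))
E
```

```text
t: 12.2
ee_pos: [0.46, -0.2087, 0.053]
tool_rot: [[0.001, -1.0, 0.001], [-0.639, -0.001, -0.769], [0.769, -0.0, -0.639]]
ft_force: [-3.3, 3.4, 8.1]
grip_width: 0.743
finger_force: 19.8
t: 13.2
ee_pos: [0.4624, -0.1128, 0.1296]
tool_rot: [[0.001, -1.0, 0.007], [-0.644, -0.006, -0.765], [0.765, -0.004, -0.644]]
ft_force: [0.9, -0.5, 0.8]
grip_width: 0.998
finger_force: 0.0
t 13.2 q [ 0.46  0.38 -0.86  0.92 -1.05 -1.23] p [ 0.4624 -0.1128  0.1296] F [ 0.9 -0.5  0.8] w 86.8 ff 0.0
row [0.0275, 0.1007, -0.2499] [-0.0466, -0.2743, 0.0975] | mm 271 deg 53
```

```bash
python3 - <<'E'
from h import *
go([.516,.1937,.19],lean(161.5,0))
E
```

```text
row [-0.1655, -0.0556, -0.2608] [-0.0466, -0.2743, 0.0975] | mm 314 deg 53
```

```bash
python3 -m inch '[[[0.04,0,-0.06,0,0,0],[-0.04,-0.02,-0.14,-0.01,-0.08,0.03],[-0.08,-0.03,-0.17,-0.02,-0.13,0.05],[-0.12,-0.04,-0.22,-0.03,-0.18,0.07],[-0.166,-0.056,-0.261,-0.0466,-0.274,0.0975],[-0.166,-0.056,-0.261,-0.0466,-0.274,0.0975],[-0.166,-0.056,-0.261,-0.0466,-0.274,0.0975],[-0.166,-0.056,-0.261,-0.0466,-0.274,0.0975],[-0.166,-0.056,-0.261,-0.0466,-0.274,0.0975],[-0.166,-0.056,-0.261,-0.0466,-0.274,0.0975],[-0.166,-0.056,-0.261,-0.0466,-0.274,0.0975],[-0.166,-0.056,-0.261,-0.0466,-0.274,0.0975]]]' 87 20
python3 - <<'E'
from h import *
st(); c=cam("wrist"); W=cloud(c); print("lid",rect(W,None,.029,.05,seed=[.516,.1937]),"tin",rect(W,None,.035,.06,seed=[.514,.0115]))
t=cam("top"); W=cloud(t); print("beaker",rect(W,None,.08,.1,r=.06,seed=[.46,-.1955])); s=cam("scene");print("beaker",rect(cloud(s),None,.08,.1,r=.06,seed=[.46,-.1955]),"tin",rect(cloud(s),None,.035,.06,seed=[.514,.0115]))
a=cv2.resize(c["pixels"],None,fx=.7,fy=.7); b=cv2.resize(s["pixels"][200:330,200:340],(392,364)); d=cv2.resize(t["pixels"][180:270,270:400],(784,300))
cv2.imwrite("pics/m4.png",np.vstack([np.hstack([a,np.vstack([b[:294]])]),d]))
E
```

```text
t: 14.4
ee_pos: [0.515, 0.1896, 0.1678]
tool_rot: [[-0.322, -0.947, -0.007], [-0.947, 0.322, -0.005], [0.007, 0.005, -1.0]]
ft_force: [0.0, -0.3, 0.6]
grip_width: 1.002
finger_force: 0.0
t 14.4 q [ 0.65  0.31 -0.25 -0.   -1.02 -0.98] p [0.515  0.1896 0.1678] F [ 0.  -0.3  0.6] w 87.2 ff 0.0
lid [ 516.1  194.7   95.7   65.3   71.6   32.7 6990. ] tin [ 525.1   19.7   96.    91.6   26.9   46.9 1862. ]
beaker [ 460.5 -196.3   64.1   62.6  -89.9   89.   116. ]
beaker [ 459.9 -197.2   63.6   63.6   28.1   87.6  190. ] tin [513.6  10.3 123.   91.2  26.8  41.9 300. ]
```

View pics/m4.png

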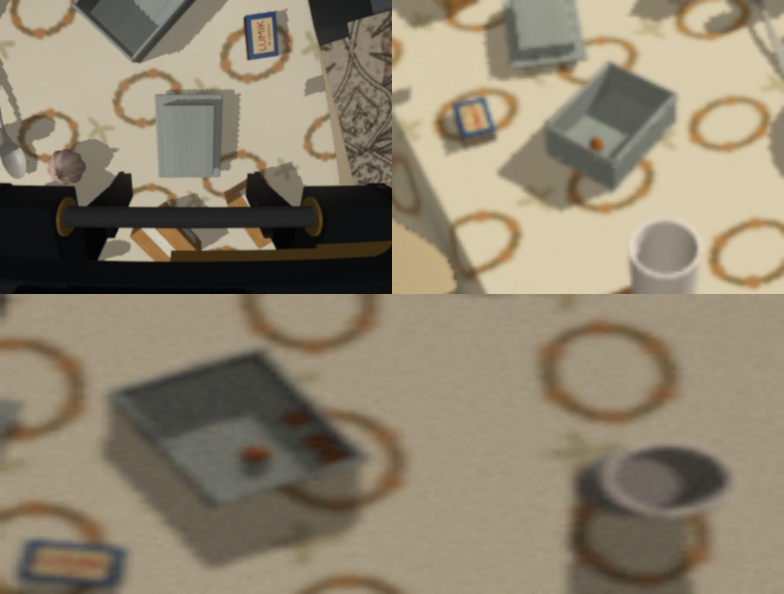

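The tin holds about five nuts, with none on the table, and the beaker stands upright and empty. Next is the lid.

```bash
python3 - <<'E'
from h import *
go([.5163,.1942,.017],lean(161.6,0),off=0)
E
```

```text
row [-0.0051, -0.0004, 0.1511] [0.0015, -0.002, -0.0022] | mm 151 deg 1
```

```bash
python3 -m inch '[[[-0.003,0,0.05,0,0,0],[-0.005,0,0.09,0.0015,-0.002,-0.002],[-0.005,0,0.12,0.0015,-0.002,-0.002],[-0.005,0,0.14,0.0015,-0.002,-0.002],[-0.005,0,0.151,0.0015,-0.002,-0.002],[-0.005,0,0.151,0.0015,-0.002,-0.002],[-0.005,0,0.151,0.0015,-0.002,-0.002]]]' 87 30
python3 -m inch '[[[0,0,0,0,0,0],[0,0,0,0,0,0],[0,0,0,0,0,0],[0,0,0,0,0,0],[0,0,0,0,0,0],[0,0,0,0,0,0],[0,0,0,0,0,0]]]' 50 30
python3 -c "
from h import *
st(); go([.514,.011,.17],lean(117,0),off=0)"
```

```text
t: 15.25
ee_pos: [0.5166, 0.1949, 0.0176]
tool_rot: [[-0.316, -0.949, 0.001], [-0.949, 0.316, 0.001], [-0.001, -0.001, -1.0]]
ft_force: [-1.1, 0.1, 0.3]
grip_width: 0.997
finger_force: 0.0
t: 15.95
ee_pos: [0.5164, 0.1947, 0.0176]
tool_rot: [[-0.316, -0.949, 0.001], [-0.949, 0.316, 0.001], [-0.001, -0.001, -1.0]]
ft_force: [-0.2, 0.8, 3.6]
grip_width: 0.756
finger_force: 30.0
t 15.9 q [ 0.65  0.5  -0.41 -0.   -0.66 -0.98] p [0.5164 0.1947 0.0176] F [-0.2  0.8  3.6] w 65.8 ff 30.000901222229004
row [0.1749, -0.0559, -0.1526] [-0.0001, 0.0004, 0.2477] | mm 239 deg 45
```

```bash
python3 -m inch '[[[0,0,-0.03,0,0,0],[0,0,-0.07,0,0,0],[0.01,0,-0.11,0,0,0],[0.04,-0.012,-0.13,0,0,0.04],[0.08,-0.026,-0.14,0,0,0.08],[0.12,-0.038,-0.15,0,0,0.12],[0.15,-0.048,-0.153,0,0,0.165],[0.175,-0.056,-0.153,0,0,0.21],[0.175,-0.056,-0.153,0,0,0.248],[0.175,-0.056,-0.153,0,0,0.248],[0.175,-0.056,-0.153,0,0,0.248],[0.175,-0.056,-0.153,0,0,0.248]]]' - 30
python3 - <<'E'
from h import *
st(); go([.5143,.0112,.046+.0075+.002],lean(117,0),off=0)
c=cam("wrist"); save(c,"w5.png",s=1.2); W=cloud(c); print("lidpanel",rect(W,None,.16,.2,seed=[.514,.0115])); s=cam("scene"); print(rect(cloud(s),None,.035,.05,seed=[.5143,.0112]),rect(cloud(s),None,.17,.2,seed=[.5143,.0112]))
E
```

```text
t: 17.15
ee_pos: [0.5137, 0.0112, 0.1696]
tool_rot: [[-0.89, -0.455, -0.0], [-0.455, 0.89, 0.0], [0.0, 0.001, -1.0]]
ft_force: [1.6, 0.0, -1.0]
grip_width: 0.758
finger_force: 30.0
t 17.1 q [ 0.34  0.24 -0.34 -0.   -0.99 -1.44] p [0.5137 0.0112 0.1696] F [ 1.6  0.  -1. ] w 65.9 ff 29.999575316905975
row [-0.0006, -0.0004, 0.1141] [0.0002, -0.0, 0.0004] | mm 114 deg 0
lidpanel [5.1380e+02 1.1300e+01 1.2020e+02 9.0400e+01 2.7000e+01 1.8450e+02
 2.8928e+04]
[514.1  10.5 122.7  91.5  27.9  42.  270. ] [508.3   7.7  94.7  85.3  15.5 181.5 583. ]
```

View pics/w5.png

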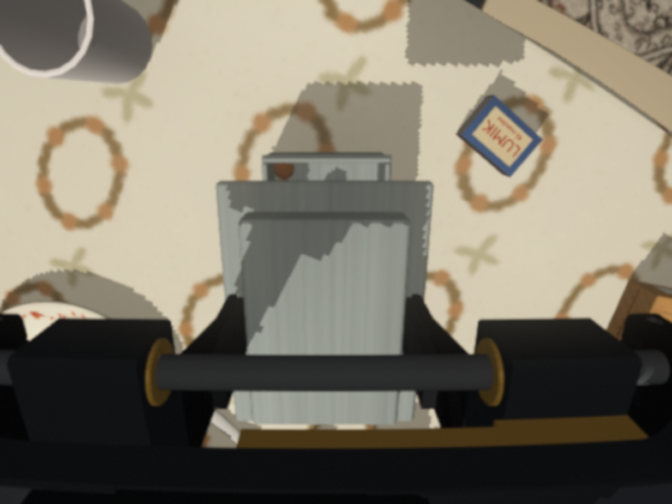

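The lid hangs level at 27° over the tin, whose far edge and a nut show at (285,170). Seating it now.

```bash
python3 -m inch '[[[-0.001,0,0.04,0,0,0],[-0.001,0,0.075,0,0,0],[-0.001,0,0.095,0,0,0],[-0.001,0,0.105,0,0,0],[-0.001,0,0.111,0,0,0],[-0.001,0,0.1155,0,0,0],[-0.001,0,0.1155,0,0,0],[-0.001,0,0.1155,0,0,0]]]' - 30
python3 -m inch '[[[0,0,0,0,0,0],[0,0,0,0,0,0],[0,0,0,0,0,0],[0,0,0,0,0,0],[0,0,-0.03,0,0,0],[0,0,-0.08,0,0,0],[0,0,-0.13,0,0,0],[0,0,-0.18,0,0,0],[0,0,-0.23,0,0,0],[0,0,-0.23,0,0,0]]]' 87 30
python3 - <<'E'
from h import *
st(); c=cam("wrist"); W=cloud(c); print("lid",rect(W,None,.058,.09,seed=[.514,.0115]),"plate",rect(W,None,.04,.09,seed=[.514,.0115]))
W=cloud(cam("scene"))
for sd in([.584,-.358],[.457,-.3605],[.601,.3377],[.451,.334]): print(rect(W,None,.03,.05,r=.085,seed=sd))
go([.584,-.358,.18],lean(180,0),off=0)
E
```

```text
t: 18.05
ee_pos: [0.5154, 0.0114, 0.0554]
tool_rot: [[-0.891, -0.453, 0.002], [-0.453, 0.891, 0.001], [-0.002, -0.0, -1.0]]
ft_force: [0.9, -0.0, -1.1]
grip_width: 0.757
finger_force: 30.0
t: 19.05
ee_pos: [0.5184, 0.0114, 0.293]
tool_rot: [[-0.891, -0.454, 0.017], [-0.454, 0.891, 0.003], [-0.016, -0.005, -1.0]]
ft_force: [0.6, -0.2, -0.8]
grip_width: 1.0
finger_force: 0.0
t 19.1 q [ 0.34  0.15 -0.14  0.   -1.26 -1.44] p [0.5184 0.0114 0.293 ] F [ 0.6 -0.2 -0.8] w 87.0 ff 0.0
lid [ 514.7   11.5   95.    65.    26.9   68.7 4491. ] plate [ 513.7   12.6  120.3   92.    26.9   68.  7389. ]
[ 584.5 -358.4   96.4   67.7   89.    37.2  969. ]
[ 457.7 -360.3   98.5   67.3   82.8   37.2 1116. ]
[600.  338.1 100.8  69.8 -70.1  36.  323. ]
[453.6 334.5  99.1  68.7 -74.5  36.1 347. ]
row [0.106, -0.3606, 0.1053] [-0.0006, 0.0012, -0.3505] | mm 390 deg 63
```

The lid is seated: panel top at 68 mm, 26.9°, centred on (514.7, 11.5). The cartons come next, starting with the one at (584,-358).

```bash
python3 -m inch '[[[0.106,-0.361,0.105,0,0,-0.35],[0.106,-0.361,0.105,0,0,-0.35],[0.106,-0.361,0.105,0,0,-0.35],[0.106,-0.361,0.105,0,0,-0.35],[0.106,-0.361,0.105,0,0,-0.35],[0.106,-0.361,0.105,0,0,-0.35],[0.106,-0.361,0.105,0,0,-0.35],[0.106,-0.361,0.105,0,0,-0.35],[0.106,-0.361,0.105,0,0,-0.35],[0.106,-0.361,0.105,0,0,-0.35],[0.106,-0.361,0.105,0,0,-0.35],[0.106,-0.361,0.105,0,0,-0.35]]]' 87 20
cat > near.py <<'E'
from h import *
import sys
x,y=float(sys.argv[1]),float(sys.argv[2]); zl,zh=(float(sys.argv[3]),float(sys.argv[4])) if len(sys.argv)>3 else (.03,.05)
st(); c=cam("wrist"); r=rect(cloud(c),None,zl,zh,r=.075,seed=[x,y]); print(r)
T=np.array(robot.observe()["tool_rot"]).reshape(3,3); yc=np.degrees(np.arctan2(T[1,1],T[0,1])); w=r[4]+90; w+=180*round((yc-w)/180)
go([r[0]/1000,r[1]/1000,zl-.030+.007],lean(w,0),off=0)
E
python3 near.py .584 -.358
```

```text
t: 20.35
ee_pos: [0.5837, -0.3573, 0.1797]
tool_rot: [[-0.0, -1.0, 0.001], [-1.0, 0.0, 0.001], [-0.001, -0.001, -1.0]]
ft_force: [-0.3, -0.3, 0.2]
grip_width: 1.005
finger_force: 0.0
t 20.4 q [-0.31  0.51  0.11 -0.   -1.17  0.31] p [ 0.5837 -0.3573  0.1797] F [-0.3 -0.3  0.2] w 87.5 ff 0.0
[ 583.8 -357.4   97.4   65.2   88.6   39.8 7004. ]
row [0.0003, 0.0003, 0.1731] [-0.0004, 0.0001, 0.0078] | mm 173 deg 1
```

```bash
python3 -m inch '[[[0,0,0.05,0,0,0],[0,0,0.1,0,0,0.0078],[0,0,0.14,0,0,0.0078],[0,0,0.165,0,0,0.0078],[0,0,0.173,0,0,0.0078],[0,0,0.173,0,0,0.0078],[0,0,0.173,0,0,0.0078]]]' 87 25
python3 -m inch '[[[0,0,0,0,0,0],[0,0,0,0,0,0],[0,0,0,0,0,0],[0,0,0,0,0,0],[0,0,0,0,0,0],[0,0,0,0,0,0],[0,0,0,0,0,0],[0,0,-0.03,0,0,0],[0,0,-0.08,0,0,0],[0,0,-0.13,0,0,0],[0,0,-0.18,0,0,0],[0,0,-0.18,0,0,0]]]' 50 25
python3 -c "
from h import *
st(); go([.5143,.0113,.16],lean(117,0),off=0)"
```

```text
t: 21.1
ee_pos: [0.5854, -0.3587, 0.0087]
tool_rot: [[-0.025, -1.0, 0.004], [-1.0, 0.025, -0.001], [0.001, -0.004, -1.0]]
ft_force: [0.6, -0.1, 0.5]
grip_width: 0.998
finger_force: 0.0
t: 22.3
ee_pos: [0.5875, -0.3609, 0.1953]
tool_rot: [[-0.025, -1.0, 0.015], [-1.0, 0.025, -0.007], [0.007, -0.015, -1.0]]
ft_force: [0.5, -0.4, -1.4]
grip_width: 0.76
finger_force: 25.0
t 22.3 q [-0.32  0.5   0.13  0.   -1.18  0.29] p [ 0.5875 -0.3609  0.1953] F [ 0.5 -0.4 -1.4] w 66.1 ff 24.999010325409472
row [-0.3706, 0.0829, 0.0315] [-0.0056, 0.0007, 0.3421] | mm 381 deg 62
```

```bash
python3 -m inch '[[[-0.03,0.007,0.005,0,0,0.03],[-0.07,0.015,0.01,0,0,0.07],[-0.11,0.025,0.01,0,0,0.11],[-0.15,0.034,0.015,0,0,0.15],[-0.19,0.042,0.02,0,0,0.19],[-0.23,0.052,0.02,0,0,0.23],[-0.27,0.06,0.025,-0.003,0,0.27],[-0.31,0.07,0.03,-0.005,0,0.31],[-0.34,0.076,0.03,-0.005,0,0.342],[-0.36,0.081,0.031,-0.0056,0,0.342],[-0.371,0.083,0.031,-0.0056,0,0.342],[-0.371,0.083,0.031,-0.0056,0,0.342],[-0.371,0.083,0.031,-0.0056,0,0.342],[-0.371,0.083,0.031,-0.0056,0,0.342]]]' - 25
cat > place.py <<'E'
from h import *
import sys
zt=float(sys.argv[1]); gh=float(sys.argv[2])  # support top, TCP height above carton underside
st(); s=robot.observe(); c=cam("wrist"); z0=s["ee_pos"][2]-gh+.038
W=cloud(c); r=rect(W,None,z0-.008,z0+.012,r=.075,seed=s["ee_pos"][:2]); print("held",r, "support",rect(W,None,zt-.006,zt+.012,r=.075,seed=[.5143,.0113]))
T=np.array(s["tool_rot"]).reshape(3,3); yc=np.degrees(np.arctan2(T[1,1],T[0,1])); yc_c=r[4]+90; yc_c+=180*round((yc-yc_c)/180)
t=np.array([.5143,.0113])-(r[:2]/1000-np.array(s["ee_pos"][:2])); print("dyaw",yc-yc_c)
go([t[0],t[1],zt+gh+.001],lean(117,0),off=0)
E
python3 place.py .067 .008
```

```text
t: 23.7
ee_pos: [0.5103, 0.0134, 0.1553]
tool_rot: [[-0.892, -0.452, -0.014], [-0.452, 0.892, 0.009], [0.008, 0.015, -1.0]]
ft_force: [-0.0, 0.0, -1.4]
grip_width: 0.756
finger_force: 25.0
t 23.7 q [ 0.34  0.26 -0.35 -0.02 -0.97 -1.43] p [0.5103 0.0134 0.1553] F [-0.   0.  -1.4] w 65.8 ff 24.998860268387944
held [ 5.0540e+02  1.0400e+01  9.1200e+01  8.3600e+01 -6.3500e+01  1.8810e+02
  2.2165e+04] support [ 478.9   -6.8   65.4   14.1  -63.1   68.6 1717. ]
dyaw -89.62116496307549
row [-0.009, -0.0044, 0.0792] [0.0047, -0.0026, -0.0007] | mm 80 deg 1
```

```bash
python3 -m inch '[[[0,0,0,0,0,0],[0,0,0,0,0,0],[0,0,0,0,0,0]]]' - 25
cat > place.py <<'E'
from h import *
import sys
zt=float(sys.argv[1]); gh=float(sys.argv[2])  # support top, TCP height above carton underside
st(); s=robot.observe(); c=cam("wrist"); p=np.array(s["ee_pos"]); T=np.array(s["tool_rot"]).reshape(3,3)
L=(cloud(c).reshape(-1,3)-p)@T; L=L[np.isfinite(L).all(1)]
q=L[(abs(L[:,1])<.028)&(abs(L[:,2]+.038-gh)<.008)&(L[:,0]>0)&(L[:,0]<.08)]
e=[np.percentile(q[abs(q[:,1]-b)<.005,0],99.5)*1000 for b in(-.02,0,.02)]; dx=(e[1]/1000-.048)
print("front edge mm",np.round(e,1),"top z",np.median(q[:,2])*1000)
t=np.array([.5143,.0113])-dx*T[:2,0]
go([t[0],t[1],zt+gh+.001],lean(117,0),off=0)
E
python3 place.py .067 .008
```

```text
t: 24.05
ee_pos: [0.5103, 0.014, 0.1555]
tool_rot: [[-0.892, -0.453, -0.014], [-0.453, 0.892, 0.01], [0.008, 0.015, -1.0]]
ft_force: [0.7, 0.7, -1.8]
grip_width: 0.754
finger_force: 25.0
t 24.1 q [ 0.34  0.26 -0.35 -0.02 -0.97 -1.43] p [0.5103 0.014  0.1555] F [ 0.7  0.7 -1.8] w 65.6 ff 24.998981163371354
front edge mm [47.3 47.6 47.3] top z -32.702287607995764
row [-0.0025, -0.0055, 0.0795] [0.0047, -0.0025, -0.0004] | mm 80 deg 1
```

```bash
python3 -m inch '[[[-0.0025,-0.0055,0.03,0.0047,-0.0025,0],[-0.0025,-0.0055,0.055,0.0047,-0.0025,0],[-0.0025,-0.0055,0.069,0.0047,-0.0025,0],[-0.0025,-0.0055,0.075,0.0047,-0.0025,0],[-0.0025,-0.0055,0.079,0.0047,-0.0025,0],[-0.0025,-0.0055,0.081,0.0047,-0.0025,0],[-0.0025,-0.0055,0.081,0.0047,-0.0025,0],[-0.0025,-0.0055,0.081,0.0047,-0.0025,0]]]' - 25
python3 -c "
from h import *
st(); go([.5143,.0113,.0745],lean(117,0),off=0)"
```

```text
t: 24.9
ee_pos: [0.5144, 0.0115, 0.0751]
tool_rot: [[-0.891, -0.453, 0.001], [-0.453, 0.891, 0.0], [-0.001, -0.0, -1.0]]
ft_force: [0.7, 0.2, -1.1]
grip_width: 0.755
finger_force: 25.0
t 24.9 q [ 0.34  0.36 -0.46  0.   -0.75 -1.44] p [0.5144 0.0115 0.0751] F [ 0.7  0.2 -1.1] w 65.7 ff 24.9987937300466
row [0.0002, -0.0001, 0.0006] [-0.0001, 0.0004, -0.0002] | mm 1 deg 0
```

```bash
python3 -m inch '[[[0,0,0.001,0,0,0],[0,0,0.0015,0,0,0],[0,0,0.0015,0,0,0]]]' - 25
python3 -m inch '[[[0,0,0,0,0,0],[0,0,0,0,0,0],[0,0,0,0,0,0],[0,0,0,0,0,0],[0,0,-0.02,0,0,0],[0,0,-0.06,0,0,0],[0,0,-0.11,0,0,0],[0,0,-0.16,0,0,0],[0,0,-0.2,0,0,0],[0,0,-0.2,0,0,0],[0,0,-0.2,0,0,0]]]' 87 25
cat > next.py <<'E'
from h import *
import sys
x,y,w,zt=map(float,sys.argv[1:])
st(); print("stack",rect(cloud(cam("wrist")),None,zt-.008,zt+.015,r=.075,seed=[.5143,.0113]))
r=rect(cloud(cam("scene")),None,.03,.05,r=.085,seed=[x,y]); print("next",r); go([r[0]/1e3,r[1]/1e3,.18],lean(w,0),off=0)
E
python3 next.py .4577 -.3603 173 .105
```

```text
t: 25.2
ee_pos: [0.5144, 0.0115, 0.0741]
tool_rot: [[-0.891, -0.454, 0.001], [-0.454, 0.891, 0.0], [-0.001, -0.001, -1.0]]
ft_force: [-2.6, 0.7, 7.0]
grip_width: 0.756
finger_force: 25.0
t: 26.3
ee_pos: [0.5139, 0.0115, 0.2735]
tool_rot: [[-0.891, -0.453, 0.001], [-0.453, 0.891, 0.001], [-0.002, 0.0, -1.0]]
ft_force: [-0.0, 0.3, -1.1]
grip_width: 0.999
finger_force: 0.0
t 26.3 q [ 0.34  0.16 -0.17 -0.   -1.23 -1.44] p [0.5139 0.0115 0.2735] F [-0.   0.3 -1.1] w 86.9 ff 0.0
stack [ 515.1   12.2   97.5   65.2   26.8  106.8 6010. ]
next [ 457.5 -360.7   97.7   67.3   83.3   37.1 1112. ]
row [0.2176, -0.3065, 0.0917] [0.0008, -0.0008, -0.3114] | mm 387 deg 56
```

Carton one is square on the lid (106.8 mm top, 26.8°). Next is the carton at (457,-360).

```bash
python3 -m inch '[[[0.218,-0.307,0.092,0.001,-0.001,-0.311],[0.218,-0.307,0.092,0.001,-0.001,-0.311],[0.218,-0.307,0.092,0.001,-0.001,-0.311],[0.218,-0.307,0.092,0.001,-0.001,-0.311],[0.218,-0.307,0.092,0.001,-0.001,-0.311],[0.218,-0.307,0.092,0.001,-0.001,-0.311],[0.218,-0.307,0.092,0.001,-0.001,-0.311],[0.218,-0.307,0.092,0.001,-0.001,-0.311],[0.218,-0.307,0.092,0.001,-0.001,-0.311],[0.218,-0.307,0.092,0.001,-0.001,-0.311],[0.218,-0.307,0.092,0.001,-0.001,-0.311],[0.218,-0.307,0.092,0.001,-0.001,-0.311]]]' 87 25
python3 near.py .4575 -.3607
```

```text
t: 27.6
ee_pos: [0.4587, -0.3602, 0.1804]
tool_rot: [[-0.122, -0.993, 0.003], [-0.993, 0.122, 0.001], [-0.002, -0.003, -1.0]]
ft_force: [0.2, 0.7, -0.3]
grip_width: 0.996
finger_force: 0.0
t 27.6 q [-0.39  0.35 -0.16 -0.   -1.06  0.27] p [ 0.4587 -0.3602  0.1804] F [ 0.2  0.7 -0.3] w 86.6 ff 0.0
[ 456.4 -360.2   96.7   65.3   83.9   39.8 6968. ]
row [0.0007, 0.0032, 0.1739] [-0.0012, 0.0004, -0.0049] | mm 174 deg 1
```

```bash
python3 -m inch '[[[0,0.002,0.05,0,0,-0.005],[0.001,0.002,0.1,0,0,-0.005],[0.001,0.002,0.14,0,0,-0.005],[0.001,0.002,0.165,0,0,-0.005],[0.001,0.002,0.173,0,0,-0.005],[0.001,0.002,0.173,0,0,-0.005],[0.001,0.002,0.173,0,0,-0.005],[0.001,0.002,0.173,0,0,-0.005]]]' 87 25
python3 -m inch '[[[0,0,0,0,0,0],[0,0,0,0,0,0],[0,0,0,0,0,0],[0,0,0,0,0,0],[0,0,0,0,0,0],[0,0,0,0,0,0],[0,0,0,0,0,0],[0,0,-0.03,0,0,0],[0,0,-0.08,0,0,0],[0,0,-0.13,0,0,0],[0,0,-0.18,0,0,0],[0,0,-0.21,0,0,0],[0,0,-0.21,0,0,0],[0,0,-0.21,0,0,0]]]' 50 25
python3 -c "
from h import *
st(); go([.5143,.0113,.2],lean(117,0),off=0)"
```

```text
t: 28.45
ee_pos: [0.4588, -0.3622, 0.01]
tool_rot: [[-0.107, -0.994, 0.008], [-0.994, 0.107, -0.001], [0.0, -0.008, -1.0]]
ft_force: [-0.3, -0.6, -0.2]
grip_width: 0.999
finger_force: 0.0
t: 29.85
ee_pos: [0.4564, -0.3614, 0.2176]
tool_rot: [[-0.108, -0.994, 0.005], [-0.994, 0.108, 0.002], [-0.002, -0.005, -1.0]]
ft_force: [-0.4, -0.1, -1.4]
grip_width: 0.756
finger_force: 25.0
t 29.9 q [-0.39  0.31 -0.11 -0.   -1.14  0.29] p [ 0.4564 -0.3614  0.2176] F [-0.4 -0.1 -1.4] w 65.7 ff 24.993076917598955
row [-0.3768, -0.0173, 0.0184] [-0.001, 0.0013, 0.3156] | mm 378 deg 57
```

```bash
python3 -m inch '[[[-0.03,-0.001,0,0,0,0.03],[-0.07,-0.003,0,0,0,0.07],[-0.11,-0.005,0.01,0,0,0.11],[-0.15,-0.007,0.01,0,0,0.15],[-0.19,-0.009,0.015,0,0,0.19],[-0.23,-0.011,0.015,0,0,0.23],[-0.27,-0.013,0.018,0,0,0.27],[-0.31,-0.015,0.018,-0.001,0.001,0.3],[-0.34,-0.016,0.018,-0.001,0.001,0.316],[-0.36,-0.017,0.018,-0.001,0.001,0.316],[-0.377,-0.017,0.018,-0.001,0.001,0.316],[-0.377,-0.017,0.018,-0.001,0.001,0.316],[-0.377,-0.017,0.018,-0.001,0.001,0.316],[-0.377,-0.017,0.018,-0.001,0.001,0.316],[-0.377,-0.017,0.018,-0.001,0.001,0.316]]]' - 25
python3 place.py .105 .007
```

```text
t: 31.35
ee_pos: [0.5136, 0.0104, 0.1999]
tool_rot: [[-0.892, -0.452, -0.001], [-0.452, 0.892, -0.0], [0.001, 0.0, -1.0]]
ft_force: [0.1, -0.2, -2.4]
grip_width: 0.754
finger_force: 25.0
t 31.4 q [ 0.34  0.22 -0.3   0.   -1.06 -1.44] p [0.5136 0.0104 0.1999] F [ 0.1 -0.2 -2.4] w 65.6 ff 24.993085402529687
front edge mm [46.7 47.1 46.7] top z -31.535899040948756
row [-0.0001, 0.0005, 0.0871] [0.0, -0.0003, -0.0006] | mm 87 deg 0
```

```bash
python3 -m inch '[[[0,0.0005,0.03,0,0,0],[0,0.0005,0.06,0,0,0],[0,0.0005,0.075,0,0,0],[0,0.0005,0.081,0,0,0],[0,0.0005,0.084,0,0,0],[0,0.0005,0.086,0,0,0],[0,0.0005,0.086,0,0,0],[0,0.0005,0.086,0,0,0]]]' - 25
python3 -c "
from h import *
st()"
```

```text
t: 32.2
ee_pos: [0.5142, 0.0116, 0.1152]
tool_rot: [[-0.891, -0.453, 0.002], [-0.453, 0.891, 0.0], [-0.001, -0.0, -1.0]]
ft_force: [0.5, 0.3, -0.4]
grip_width: 0.756
finger_force: 25.0
t 32.2 q [ 0.34  0.31 -0.41  0.   -0.85 -1.44] p [0.5142 0.0116 0.1152] F [ 0.5  0.3 -0.4] w 65.7 ff 24.99312381085474
```

```bash
python3 -m inch '[[[0,0,0.001,0,0,0],[0,0,0.0015,0,0,0],[0,0,0.0015,0,0,0]]]' - 25
python3 -m inch '[[[0,0,0,0,0,0],[0,0,0,0,0,0],[0,0,0,0,0,0],[0,0,0,0,0,0],[0,0,-0.02,0,0,0],[0,0,-0.06,0,0,0],[0,0,-0.11,0,0,0],[0,0,-0.16,0,0,0],[0,0,-0.2,0,0,0],[0,0,-0.2,0,0,0],[0,0,-0.2,0,0,0]]]' 87 25
python3 next.py .452 .3344 196 .143
```

```text
t: 32.5
ee_pos: [0.5139, 0.0116, 0.1134]
tool_rot: [[-0.891, -0.453, 0.001], [-0.453, 0.891, -0.0], [-0.001, -0.0, -1.0]]
ft_force: [-0.5, 1.0, 1.3]
grip_width: 0.757
finger_force: 25.0
t: 33.6
ee_pos: [0.5138, 0.0118, 0.3137]
tool_rot: [[-0.891, -0.453, 0.002], [-0.453, 0.891, 0.001], [-0.002, 0.0, -1.0]]
ft_force: [0.4, 0.2, -0.3]
grip_width: 1.0
finger_force: 0.0
t 33.6 q [ 0.34  0.14 -0.1  -0.   -1.33 -1.44] p [0.5138 0.0118 0.3137] F [ 0.4  0.2 -0.3] w 87.0 ff 0.0
stack [ 515.    12.5   97.3   65.1   26.9  144.8 5937. ]
next [476.7 341.6 117.   97.9  17.8  36.2 356. ]
row [-0.1176, 0.3105, 0.1315] [0.0008, -0.0005, -0.4392] | mm 357 deg 79
```

Carton two is stacked well. The left carton's fit has changed shape, so it may have been knocked; I'll look.

```bash
python3 - <<'E'
from h import *
t=cam("top"); s=cam("scene"); a=cv2.resize(t["pixels"][150:290,100:260],(480,420)); b=cv2.resize(s["pixels"][130:230,180:300],(316,420))
cv2.imwrite("pics/m6.png",np.hstack([a,b]))
for sd in([.6,.338],[.45,.334]): print(rect(cloud(t),None,.03,.05,r=.07,seed=sd),rect(cloud(s),None,.03,.05,r=.065,seed=sd))
E
```

```text
[575.5 334.9  95.5  66.1 -72.4  38.6 457. ] [574.5 335.9 100.9  68.8 -74.1  36.1 308. ]
[448.5 345.6  74.7  68.3 -71.7  38.8 431. ] [453.6 334.6 100.6  67.1 -74.3  36.2 346. ]
```

View pics/m6.png

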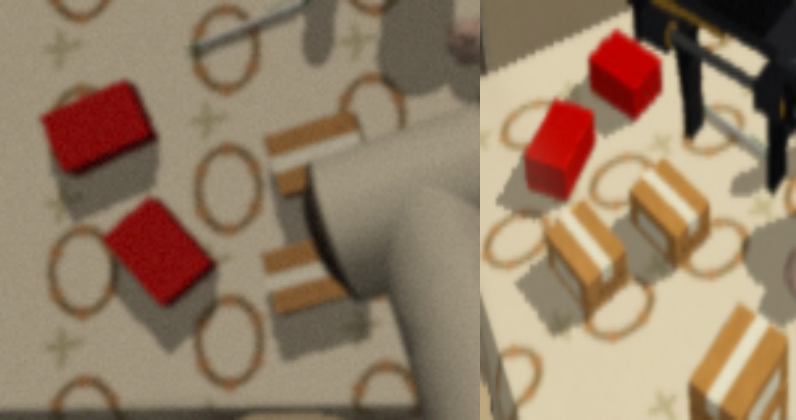

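The right-hand carton was knocked about 26 mm toward its neighbour, to (575,335); the gap is still enough for a finger. I'll take the near one first.

```bash
python3 -c "
from h import *
st();go([.452,.3344,.18],lean(196,0),off=0)"
```

```text
t 33.8 q [ 0.34  0.14 -0.1  -0.   -1.33 -1.44] p [0.5131 0.0114 0.3113] F [ 0.5  0.5 -0.2] w 87.0 ff 0.0
row [-0.0924, 0.3155, 0.1312] [0.0009, -0.0008, -0.4391] | mm 354 deg 79
```

```bash
python3 -m inch '[[[-0.01,0.05,0,0,0,-0.04],[-0.02,0.1,0.01,0,0,-0.08],[-0.05,0.15,0.04,0,0,-0.13],[-0.07,0.2,0.07,0,0,-0.18],[-0.08,0.25,0.1,0,0,-0.22],[-0.092,0.3155,0.131,0.001,-0.001,-0.439],[-0.092,0.3155,0.131,0.001,-0.001,-0.439],[-0.092,0.3155,0.131,0.001,-0.001,-0.439],[-0.092,0.3155,0.131,0.001,-0.001,-0.439],[-0.092,0.3155,0.131,0.001,-0.001,-0.439],[-0.092,0.3155,0.131,0.001,-0.001,-0.439],[-0.092,0.3155,0.131,0.001,-0.001,-0.439],[-0.092,0.3155,0.131,0.001,-0.001,-0.439],[-0.092,0.3155,0.131,0.001,-0.001,-0.439]]]' 87 25
python3 near.py .4515 .3344
```

```text
t: 35.2
ee_pos: [0.4527, 0.3342, 0.1818]
tool_rot: [[0.274, -0.962, 0.004], [-0.962, -0.274, 0.001], [-0.0, -0.004, -1.0]]
ft_force: [0.1, 0.0, 0.6]
grip_width: 0.998
finger_force: 0.0
t 35.2 q [ 0.93  0.31 -0.21  0.   -1.05 -0.65] p [0.4527 0.3342 0.1818] F [0.1 0.  0.6] w 86.8 ff 0.0
[ 451.   336.5   96.8   65.2  -74.8   39.8 6836. ]
row [-0.0025, 0.0018, 0.1749] [-0.0013, 0.0001, 0.004] | mm 175 deg 1
```

```bash
python3 -m inch '[[[-0.002,0.001,0.05,0,0,0.004],[-0.002,0.001,0.1,0,0,0.004],[-0.002,0.001,0.14,0,0,0.004],[-0.002,0.001,0.165,0,0,0.004],[-0.002,0.001,0.174,0,0,0.004],[-0.002,0.001,0.174,0,0,0.004],[-0.002,0.001,0.174,0,0,0.004],[-0.002,0.001,0.174,0,0,0.004]]]' 87 25
python3 -m inch '[[[0,0,0,0,0,0],[0,0,0,0,0,0],[0,0,0,0,0,0],[0,0,0,0,0,0],[0,0,0,0,0,0],[0,0,0,0,0,0],[0,0,0,0,0,0],[0,0,-0.03,0,0,0],[0,0,-0.08,0,0,0],[0,0,-0.13,0,0,0],[0,0,-0.18,0,0,0],[0,0,-0.23,0,0,0],[0,0,-0.25,0,0,0],[0,0,-0.25,0,0,0],[0,0,-0.25,0,0,0]]]' 50 25
python3 -c "
from h import *
st(); go([.5143,.0113,.235],lean(117,0),off=0)"
```

```text
t: 36.05
ee_pos: [0.4528, 0.3375, 0.0098]
tool_rot: [[0.263, -0.965, 0.006], [-0.965, -0.263, 0.004], [-0.003, -0.007, -1.0]]
ft_force: [0.3, -0.4, -0.4]
grip_width: 1.003
finger_force: 0.0
t: 37.55
ee_pos: [0.4501, 0.3356, 0.2562]
tool_rot: [[0.263, -0.965, 0.001], [-0.965, -0.263, 0.0], [-0.0, -0.001, -1.0]]
ft_force: [-0.2, 0.4, -2.0]
grip_width: 0.756
finger_force: 25.0
t 37.5 q [ 0.93  0.25 -0.1   0.   -1.22 -0.66] p [0.4501 0.3356 0.2562] F [-0.2  0.4 -2. ] w 65.8 ff 24.990176660357974
row [0.3298, 0.0232, 0.0212] [-0.0003, 0.0003, 0.4346] | mm 331 deg 78
```

```bash
python3 -m inch '[[[0.03,0.002,0,0,0,0.03],[0.07,0.005,0,0,0,0.07],[0.11,0.008,0.01,0,0,0.115],[0.15,0.011,0.01,0,0,0.16],[0.19,0.014,0.015,0,0,0.205],[0.23,0.017,0.02,0,0,0.25],[0.265,0.019,0.021,0,0,0.295],[0.295,0.021,0.021,0,0,0.34],[0.32,0.022,0.021,0,0,0.385],[0.33,0.023,0.021,0,0,0.42],[0.33,0.023,0.021,0,0,0.435],[0.33,0.023,0.021,0,0,0.435],[0.33,0.023,0.021,0,0,0.435],[0.33,0.023,0.021,0,0,0.435],[0.33,0.023,0.021,0,0,0.435]]]' - 25
python3 place.py .143 .008
```

```text
t: 39.05
ee_pos: [0.5154, 0.0119, 0.2362]
tool_rot: [[-0.891, -0.454, 0.003], [-0.454, 0.891, 0.001], [-0.003, -0.0, -1.0]]
ft_force: [-0.4, 0.4, -2.3]
grip_width: 0.754
finger_force: 25.0
t 39.0 q [ 0.34  0.19 -0.24 -0.   -1.15 -1.44] p [0.5154 0.0119 0.2362] F [-0.4  0.4 -2.3] w 65.6 ff 24.990421090624295
front edge mm [48.  48.3 48.1] top z -31.55740774731793
row [0.0013, 0.0, 0.0844] [-0.0001, 0.0011, 0.0001] | mm 84 deg 0
```

```bash
python3 -m inch '[[[0.001,0,0.03,0,0.001,0],[0.001,0,0.06,0,0.001,0],[0.001,0,0.074,0,0.001,0],[0.001,0,0.079,0,0.001,0],[0.001,0,0.082,0,0.001,0],[0.001,0,0.0835,0,0.001,0],[0.001,0,0.0835,0,0.001,0],[0.001,0,0.0835,0,0.001,0]]]' - 25
python3 -m inch '[[[0,0,0.001,0,0,0],[0,0,0.0015,0,0,0],[0,0,0.0015,0,0,0]]]' - 25
```

```text
t: 39.9
ee_pos: [0.5155, 0.0114, 0.154]
tool_rot: [[-0.891, -0.454, 0.003], [-0.454, 0.891, 0.0], [-0.002, -0.001, -1.0]]
ft_force: [0.7, 0.1, -1.8]
grip_width: 0.754
finger_force: 25.0
t: 40.2
ee_pos: [0.515, 0.0113, 0.1517]
tool_rot: [[-0.891, -0.453, 0.001], [-0.453, 0.891, -0.0], [-0.001, -0.0, -1.0]]
ft_force: [0.4, -0.6, -2.3]
grip_width: 0.755
finger_force: 25.0
```

```bash
python3 -m inch '[[[0,0,0.0008,0,0,0],[0,0,0.0008,0,0,0],[0,0,0.0008,0,0,0]]]' - 25
python3 -m inch '[[[0,0,0,0,0,0],[0,0,0,0,0,0],[0,0,0,0,0,0],[0,0,0,0,0,0],[0,0,-0.02,0,0,0],[0,0,-0.06,0,0,0],[0,0,-0.11,0,0,0],[0,0,-0.16,0,0,0],[0,0,-0.2,0,0,0],[0,0,-0.2,0,0,0],[0,0,-0.2,0,0,0]]]' 87 25
python3 next.py .5745 .3355 196 .181
```

```text
t: 40.5
ee_pos: [0.5152, 0.0113, 0.1513]
tool_rot: [[-0.891, -0.453, 0.001], [-0.453, 0.891, -0.0], [-0.001, -0.001, -1.0]]
ft_force: [-0.7, -0.2, 1.1]
grip_width: 0.759
finger_force: 25.0
t: 41.6
ee_pos: [0.5149, 0.0115, 0.3516]
tool_rot: [[-0.891, -0.453, 0.003], [-0.453, 0.891, 0.001], [-0.003, -0.0, -1.0]]
ft_force: [-0.2, 0.0, -0.7]
grip_width: 1.001
finger_force: 0.0
t 41.6 q [ 0.34  0.13 -0.02 -0.   -1.42 -1.44] p [0.5149 0.0115 0.3516] F [-0.2  0.  -0.7] w 87.1 ff 0.0
stack [ 515.    11.5   97.1   65.3   26.9  182.8 5956. ]
next [574.2 336.3 101.3  69.2 -74.2  36.  333. ]
row [-0.2011, 0.2624, 0.1692] [0.0005, -0.0003, -0.4391] | mm 371 deg 79
```

Three cartons are stacked, with the top one at (515.0, 11.5) and 26.9°. Last one.

```bash
python3 -m inch '[[[-0.03,0.04,0,0,0,-0.04],[-0.06,0.08,0,0,0,-0.08],[-0.09,0.12,0,0,0,-0.13],[-0.12,0.16,0.02,0,0,-0.18],[-0.15,0.2,0.07,0,0,-0.22],[-0.18,0.235,0.12,0,0,-0.27],[-0.2,0.262,0.17,0,0,-0.439],[-0.2,0.262,0.17,0,0,-0.439],[-0.2,0.262,0.17,0,0,-0.439],[-0.2,0.262,0.17,0,0,-0.439],[-0.2,0.262,0.17,0,0,-0.439],[-0.2,0.262,0.17,0,0,-0.439],[-0.2,0.262,0.17,0,0,-0.439],[-0.2,0.262,0.17,0,0,-0.439]]]' 87 25
python3 near.py .5743 .336
```

```text
t: 43.1
ee_pos: [0.5745, 0.3353, 0.1812]
tool_rot: [[0.274, -0.962, 0.001], [-0.962, -0.274, 0.0], [0.0, -0.001, -1.0]]
ft_force: [-0.3, -0.6, 1.1]
grip_width: 1.001
finger_force: 0.0
t 43.1 q [ 0.77  0.48  0.06  0.   -1.14 -0.49] p [0.5745 0.3353 0.1812] F [-0.3 -0.6  1.1] w 87.1 ff 0.0
[ 574.9  337.    97.4   65.1  -72.    39.9 6901. ]
row [-0.0016, -0.0006, 0.1742] [-0.0004, -0.0, -0.0115] | mm 174 deg 2
```

```bash
python3 -m inch '[[[-0.0015,-0.001,0.05,0,0,-0.0115],[-0.0015,-0.001,0.1,0,0,-0.0115],[-0.0015,-0.001,0.14,0,0,-0.0115],[-0.0015,-0.001,0.165,0,0,-0.0115],[-0.0015,-0.001,0.173,0,0,-0.0115],[-0.0015,-0.001,0.173,0,0,-0.0115],[-0.0015,-0.001,0.173,0,0,-0.0115],[-0.0015,-0.001,0.173,0,0,-0.0115]]]' 87 25
python3 -m inch '[[[0,0,0,0,0,0],[0,0,0,0,0,0],[0,0,0,0,0,0],[0,0,0,0,0,0],[0,0,0,0,0,0],[0,0,0,0,0,0],[0,0,0,0,0,0],[0,0,-0.03,0,0,0],[0,0,-0.08,0,0,0],[0,0,-0.13,0,0,0],[0,0,-0.18,0,0,0],[0,0,-0.23,0,0,0],[0,0,-0.28,0,0,0],[0,0,-0.29,0,0,0],[0,0,-0.29,0,0,0],[0,0,-0.29,0,0,0]]]' 50 25
python3 -c "
from h import *
st(); go([.5148,.0113,.275],lean(117,0),off=0)"
```

```text
t: 43.95
ee_pos: [0.5764, 0.3382, 0.0103]
tool_rot: [[0.31, -0.951, 0.004], [-0.951, -0.31, 0.003], [-0.001, -0.005, -1.0]]
ft_force: [0.0, 0.2, 0.4]
grip_width: 1.0
finger_force: 0.0
t: 45.55
ee_pos: [0.5739, 0.3369, 0.2951]
tool_rot: [[0.31, -0.951, -0.003], [-0.951, -0.31, -0.002], [0.001, 0.004, -1.0]]
ft_force: [-0.3, -0.4, -2.5]
grip_width: 0.756
finger_force: 25.0
t 45.5 q [ 0.77  0.42  0.25 -0.   -1.4  -0.46] p [0.5739 0.3369 0.2951] F [-0.3 -0.4 -2.5] w 65.7 ff 24.997694212943316
row [0.2913, 0.1569, 0.0209] [0.0008, -0.0011, 0.4502] | mm 332 deg 81
```

```bash
python3 -m inch '[[[0.03,0.016,0,0,0,0.03],[0.065,0.035,0,0,0,0.07],[0.1,0.054,0.01,0,0,0.115],[0.14,0.075,0.01,0,0,0.16],[0.18,0.097,0.015,0,0,0.205],[0.215,0.116,0.02,0,0,0.25],[0.245,0.132,0.021,0,0,0.295],[0.27,0.146,0.021,0,0,0.34],[0.285,0.154,0.021,0,0,0.385],[0.291,0.157,0.021,0.001,-0.001,0.425],[0.291,0.157,0.021,0.001,-0.001,0.45],[0.291,0.157,0.021,0.001,-0.001,0.45],[0.291,0.157,0.021,0.001,-0.001,0.45],[0.291,0.157,0.021,0.001,-0.001,0.45],[0.291,0.157,0.021,0.001,-0.001,0.45]]]' - 25
python3 place.py .181 .008
```

```text
t: 47.05
ee_pos: [0.5157, 0.0121, 0.2764]
tool_rot: [[-0.89, -0.456, 0.004], [-0.456, 0.89, 0.001], [-0.004, -0.001, -1.0]]
ft_force: [-0.1, -0.7, -1.5]
grip_width: 0.76
finger_force: 25.0
t 47.0 q [ 0.34  0.16 -0.17  0.   -1.24 -1.44] p [0.5157 0.0121 0.2764] F [-0.1 -0.7 -1.5] w 66.1 ff 24.99768010340631
front edge mm [48.8 49.  48.7] top z -31.536680915934006
row [0.001, 0.0, 0.0866] [-0.0002, 0.0014, 0.0006] | mm 87 deg 0
```

```bash
python3 -m inch '[[[0.001,0,0.03,0,0.0014,0],[0.001,0,0.06,0,0.0014,0],[0.001,0,0.075,0,0.0014,0],[0.001,0,0.081,0,0.0014,0],[0.001,0,0.084,0,0.0014,0],[0.001,0,0.0855,0,0.0014,0],[0.001,0,0.0855,0,0.0014,0],[0.001,0,0.0855,0,0.0014,0]]]' - 25
python3 -m inch '[[[0,0,0.001,0,0,0],[0,0,0.0015,0,0,0],[0,0,0.0015,0,0,0]]]' - 25
```

```text
t: 47.9
ee_pos: [0.5158, 0.0117, 0.1923]
tool_rot: [[-0.891, -0.455, 0.002], [-0.455, 0.891, -0.0], [-0.002, -0.001, -1.0]]
ft_force: [-0.3, -0.0, -2.0]
grip_width: 0.756
finger_force: 25.0
t: 48.2
ee_pos: [0.5153, 0.0116, 0.19]
tool_rot: [[-0.891, -0.455, 0.001], [-0.455, 0.891, -0.0], [-0.001, -0.001, -1.0]]
ft_force: [0.1, -0.0, -1.2]
grip_width: 0.756
finger_force: 25.0
```

```bash
python3 -m inch '[[[0,0,0.0008,0,0,0],[0,0,0.0008,0,0,0],[0,0,0.0008,0,0,0]]]' - 25
python3 -m inch '[[[0,0,0,0,0,0],[0,0,0,0,0,0],[0,0,0,0,0,0],[0,0,0,0,0,0],[0,0,-0.02,0,0,0],[0,0,-0.06,0,0,0],[0,0,-0.11,0,0,0],[0,0,-0.16,0,0,0],[0,0,-0.2,0,0,0],[0,0,-0.2,0,0,0],[0,0,-0.2,0,0,0]]]' 87 25
python3 - <<'E'
from h import *
st(); print("stack",rect(cloud(cam("wrist")),None,.205,.235,r=.075,seed=[.5143,.0113]))
s=cam("scene"); save(s,"s9.png",s=1.4)
W=cloud(s); P=W.reshape(-1,3); print("beaker",rect(W,None,.08,.1,r=.06,seed=[.46,-.1955]))
E
```

```text
t: 48.5
ee_pos: [0.5155, 0.0116, 0.1893]
tool_rot: [[-0.891, -0.455, 0.001], [-0.455, 0.891, -0.001], [-0.001, -0.001, -1.0]]
ft_force: [0.1, -0.2, -0.0]
grip_width: 0.751
finger_force: 25.0
t: 49.6
ee_pos: [0.5153, 0.0119, 0.3898]
tool_rot: [[-0.891, -0.455, 0.003], [-0.455, 0.891, 0.001], [-0.003, -0.001, -1.0]]
ft_force: [0.5, -0.2, -0.7]
grip_width: 1.0
finger_force: 0.0
t 49.6 q [ 0.34  0.12  0.06  0.   -1.51 -1.44] p [0.5153 0.0119 0.3898] F [ 0.5 -0.2 -0.7] w 87.0 ff 0.0
stack [ 514.6   11.4   96.8   65.3   27.   220.8 5990. ]
beaker [ 459.3 -196.3   64.7   63.    59.8   87.7  193. ]
```

View pics/s9.png

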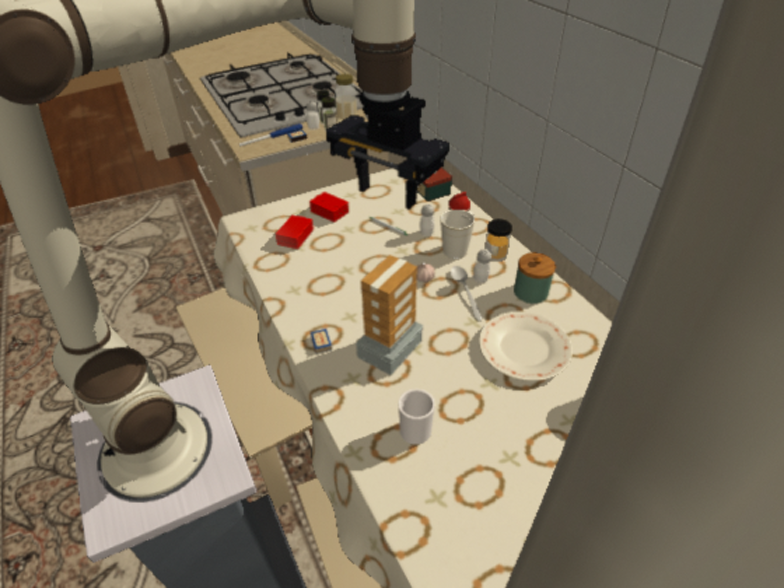

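The final scene shows the four cartons in one column on the lidded tin at (390,310). The beaker stands upright at (416,415), and the bystanders and red look-alikes are untouched.

```bash
python3 -c "
from plant import robot
print(robot.hand_in())"
```

```text
the job is handed in; nothing more can be done
None
```

I handed the job in at about 50 s: the nuts are in the tin (about five counted, none left in the beaker or on the table), the beaker is upright and empty, the lid is seated, and all four brown cartons are stacked squarely on it.

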